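# Register a circuit board in its soldering fixture and swing the hold-down arm over it

### The job

Slide the green circuit board, flat on the black fixture bed, until its rear long edge sits flush against the steel rail and its end edge is against the yellow end stop. Only then swing the hold-down arm by its red knob fully over the board, to its stop, leaving the board flush on both. Do not lift the board off the bed, and leave the iron stand, helping hand and cutters where they are.

Things in the scene. Friction and masses are not known exactly. Their poses are not given: they have to be found in the camera images.
- fixture: Fixed black bed 230 (x) x 300 (y) x 20 mm high; origin: centre of its underside, on the table; x points away from the robot, turned up to 0.35 rad. On it a steel rail, 120 mm along y (-60 to +60), 12 mm high; its front face, against which the board goes, is at x = +45 mm. The arm's pivot stands behind the rail.
- end_stop: Fixed yellow block on the bed, 40 (x) x 16 (y) x 12 mm high, axes as the fixture's; origin: centre of its underside, 20 mm above the table. It stands at fixture x = 0 and y = +103 or -103 mm (varies); the board's end goes against its face towards the middle of the bed, 8 mm from its origin. A flat grey plate marks the unused place.
- board: Loose, 80 (x) x 120 (y) x 12 mm: green board on aluminium, 0.2-0.4 kg; origin: centre of underside; +x: rear long edge (to the rail). Starts about 25-45 mm short of the rail, 15-55 mm short of the end stop, turned up to 0.22 rad. Parts up to 12 mm tall on the front half (x -33 to -13 mm), rear half flat. Home: origin at fixture x = +5 mm, 68 mm along y from the end stop's origin.
- hold_down (a joint): Arm angle (rad): 0 = closed, pointing along fixture -x over the board, at a hard stop; grows opening towards fixture +y; starts 1.1-1.6, limit 1.75. Friction 0.05 N m, stays where left. Aluminium bar 16 mm wide, reaching 76 mm from the pivot, 36 to 44 mm above the table; its rubber foot passes 2 mm over the board's flat half without touching it.
- pivot_axis (a point): Point on the arm's upright pivot axis, at bed height (20 mm above the table), at fixture x = +78 mm, y = 0.
- red_knob (a point): Centre of the top of the arm's upright red round knob, 16 mm in diameter, standing from the arm's top at 44 mm to 74 mm above the table, 62 mm from the pivot axis.
- iron_stand: Bystander, loose: black soldering-iron stand 150 x 75 mm with a sponge and an upright wire coil, about 140 mm high, beside one end of the fixture; origin at the centre of its underside.
- helping_hand: Bystander, loose: helping-hand stand with a clip and a round magnifier, about 155 mm high, base 90 x 75 mm, beside the other end of the fixture; origin at the centre of its underside.
- cutters: Bystander, loose: cutters with yellow handles, 130 mm long, 14 mm high, flat on the table behind the fixture; origin near the middle, on the table.
Not all that is in view belongs to the job. Of the things like the board, leave any that is orange or white; of the rest the smaller one is meant.

How it is judged:
By the outcome, as a careful person would: the job done as asked, in the order asked, and still so for the second after the job is handed in, with the robot touching nothing.
It also fails if it takes over 64 s, if anything falls off the work surface, if the arm or the gripper's body presses on something with over 40 N, if the wrist force passes 120 N, or if a joint passes its speed limit or range.

### The arm

A 6-joint arm with a two-finger parallel gripper is mounted at the origin on the work surface. World frame = base frame: x ahead of the robot, y to its left, z up, the work surface at z = 0. Lengths are in m, angles in degrees, forces in N, time in s.
With the tool pointing down it reaches from about 0.4 to 0.825 m from the base axis. Payload 7 kg.
Tool frame: the origin (TCP) lies at the very end of the fingers, on their centre line; the grasp point (between the pads) lies 19 mm behind it (ctrl.grip_point_offset is the distance from the TCP to the grasp point, in m); x points along the fingers, z is the direction in which the jaws open and shut, and the axes are right-handed (so a half turn about x gives the same grasp; the last joint's range is limited). The gripper opens to 88 mm and grips with 3 to 60 N. Pads are 19 mm wide; open, the fingers measure 130 mm over their backs; the gripper's body (78 mm by 193 mm) begins 47 mm behind the grasp point.
Start: joints at [81.137, 20.546, 0.682, 0, -70.136, -16.507], TCP at [0.289, 0.61, 0.227] pointing down, gripper open.
Joint ranges: [-176.03, 176.03], [-82.01, 121.73], [-58.28, 71.71], [-173.87, 95.51], [-174.79, -0.11], [-173.66, 173.66]. Speed limits (degrees/s): [136.94, 136.94, 172.46, 180, 180, 180].

### API

Orientations are given as [roll, pitch, yaw] about the fixed x, y, z axes, in that order (R = Rz(yaw) Ry(pitch) Rx(roll)).
In Python, from plant import get_obs, snapshot, calibration, close_job, ctrl gives the robot as it stands.
- The arm moves only by the tool move_arm, never from a script. Its argument "commands" is a list that holds one entry, the list of rows, each a list of 4 numbers: the shift along the tool's x, y, z in cm, then the turn about the tool's x in rad. In form: [[[dx, dy, dz, spin], ...]]. A call has 1 to 8 rows; each row shifts and turns the commanded pose from where the row before left it, along the tool's axes as they then stand; what a row does not reach is not made up. A row lasts 1/10 s, in which the tool goes at most 50 mm and 8.59 degrees, less where a joint would pass 70% of its speed; a pose out of reach is approached as far as the arm can. A call with a gripper value outside its range is refused whole. "jaw" is the finger opening in cm, from 0 to 8.76, set as the call begins (left out, the last holds). The fingers move at their own pace and stop on an object; the grip force is fixed at half the most. Time passes only in rows, so rows that do not move let the fingers close. It gives the time, the measured TCP pose, the force and the opening at its end, in the units of the state.
- get_obs(): the state, without advancing time (a new reading comes with each control period).
- snapshot(name): name is "side" or "top"; returns (picture, depth): 384x512x3 uint8, red, green, blue; 384x512 float32, m along the optical axis (not along the pixel's ray), 0 where there is no reading.
- calibration(name): a dict with "mtx" (3x3 intrinsics, pixels), "T" (4x4, takes a point from camera to world coordinates). Camera axes: x right, y up, looking along -z (the intrinsics and any distortion apply to the point x, -y, -z); pixel columns grow to the right and rows downward; lengths in m; the calibration is good to about 2 mm. A picture is of the moment at which its call begins. calibration takes no time and is no camera call.
- close_job(): hands the job in, once; it reports no verdict.
The state is a dict: "clock": time; "joint_pos": joint angles; "qvel": joint speeds; "tau": joint torques, N m; "tool_pos": TCP position; "orientation": TCP orientation; "force": force on the tool from outside, world axes, zero at the start; "moment": the same for the moment, N m; "opening": finger opening in m.
Only numpy, scipy, OpenCV 4.12 (cv2) and the standard library are available. Lean on these libraries where they do the work, as an engineer would, in place of code of your own. Each camera call takes 0.05 s, during which the arm holds its last target. There are 200 camera calls.

## Working session

There is one attempt and no reset: what is moved stays moved. The work goes in short steps, Python scripts to look and compute and a tool call to move; the robot and the scene stay as the last step left them, time stands still between calls to the robot, and variables do not carry over. Pictures are saved under pics/ and viewed, about 8 in all and at most 12, crops included, and the job is handed in when it is done.

Besides the shell and the picture viewer there is one more tool, called after ">>>" as a command line: name --argument value ..., lists and objects as JSON in quotes. move_arm: Moves the arm, as the interface text tells. Its arguments: {"type":"object","properties":{"commands":{"type":"array"},"jaw":{"type":"number"}},"required":["commands"]}

```bash
mkdir -p pics; ls; python3 - <<'E'
from plant import get_obs,snapshot,calibration
import cv2,numpy as np
print(get_obs())
for n in("top","side"):
    p,d=snapshot(n); c=calibration(n); print(n,c)
    cv2.imwrite(f"pics/{n}0.png",p[...,::-1]); np.save(f"{n}0.npy",d)
E
```

```text
pics
{'clock': 0.0, 'joint_pos': array([ 8.11356263e+01,  2.05903320e+01,  6.33226939e-01, -1.93145572e-02,
       -7.01337256e+01, -1.65059930e+01]), 'qvel': array([-0.03805533, -0.11045212,  0.04211544, -0.01434667, -0.17770914,
        0.02832403]), 'tau': array([-2.68888016e-04, -5.82726502e+01,  2.93058944e+01,  6.99716717e+00,
        6.95528928e-03, -1.82381032e-04]), 'tool_pos': array([0.28904639, 0.60945007, 0.2256335 ]), 'orientation': array([   5.20313126,   89.9073717 , -110.17381351]), 'force': array([ 0.1003681 , -0.30721033,  0.23998815]), 'moment': array([ 0.0309174 , -0.0088078 ,  0.01242028]), 'opening': 0.08760687567350328}
top {'mtx': array([[398.69938002,   0.        , 253.44429271],
       [  0.        , 398.69938002, 189.12112021],
       [  0.        ,   0.        ,   1.        ]]), 'T': array([[-0.01571894,  0.98765694, -0.15584184,  0.34635092],
       [-0.99955638, -0.0115785 ,  0.02744052,  0.03116563],
       [ 0.02529741,  0.15620404,  0.9874008 ,  1.00250844],
       [ 0.        ,  0.        ,  0.        ,  1.        ]])}
side {'mtx': array([[355.24436509,   0.        , 250.43439238],
       [  0.        , 355.24436509, 191.16053511],
       [  0.        ,   0.        ,   1.        ]]), 'T': array([[-0.98904435,  0.10596824, -0.1027716 ,  0.41597683],
       [-0.14680229, -0.6329432 ,  0.76015261,  0.70054353],
       [ 0.01550345,  0.76691175,  0.64156528,  0.632688  ],
       [ 0.        ,  0.        ,  0.        ,  1.        ]])}
```

View pics/top0.png

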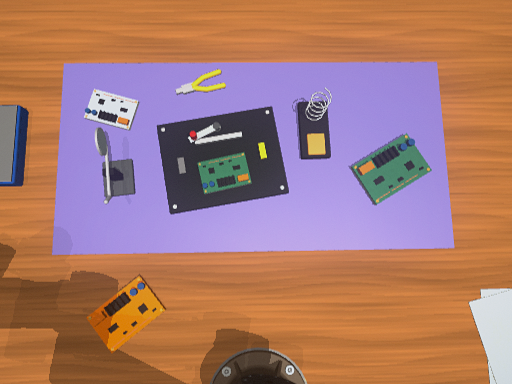

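View pics/side0.png

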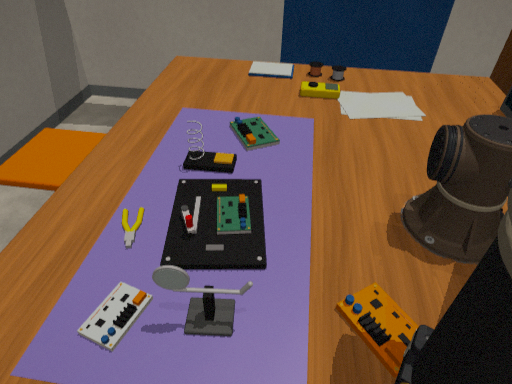

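The top view shows the candidates: green board on the bed (224,173), a larger green board (390,169), a white one (111,109) and an orange one (126,313). The smaller green one, on the black bed, fits. The yellow stop is at (262,150), on the -y side, and the red knob is at (193,134). Next I measure these and make an enlarged crop.

```bash
cat > h.py <<'E'
import cv2,numpy as np
from plant import get_obs,snapshot,calibration
def cloud(n,d):
    c=calibration(n);K=c["mtx"];v,u=np.indices(d.shape)
    P=np.stack([(u-K[0,2])/K[0,0]*d,-(v-K[1,2])/K[1,1]*d,-d],-1)
    return P@c["T"][:3,:3].T+c["T"][:3,3]
def px(n,P):
    c=calibration(n);q=(np.atleast_2d(P)-c["T"][:3,3])@c["T"][:3,:3]
    q=q*[1,-1,-1]; q=q@c["mtx"].T; return q[:,:2]/q[:,2:]
def rect(X):
    (cx,cy),(w,h),a=cv2.minAreaRect((X[:,:2]*1000).astype(np.float32)); 
    if w<h:w,h,a=h,w,a-90   # a = direction of long side
    return np.array([cx,cy]),w,h,(a+180)%180
def masks(p,P):
    H=cv2.cvtColor(p,cv2.COLOR_RGB2HSV).astype(int);h,s,v=H[...,0],H[...,1],H[...,2]
    z=P[...,2]
    return dict(green=(h>50)&(h<90)&(s>70),yellow=(h>24)&(h<35)&(s>150)&(v>120),red=((h<6)|(h>174))&(s>150)&(v>80)),z
E
python3 - <<'E'
from h import *
for n in("top","side"):
    p=cv2.imread(f"pics/{n}0.png")[...,::-1].copy();d=np.load(f"{n}0.npy");P=cloud(n,d);m,z=masks(p,P)
    x,y=P[...,0],P[...,1]
    roi=(x>.38)&(x<.72)&(abs(y-.1)<.25)&(d>0)
    dark=(p.max(-1)<70)
    k=roi&(z>.012)&(z<.03)&dark
    nn,l,st,_=cv2.connectedComponentsWithStats(k.astype(np.uint8)); b=1+np.argmax(st[1:,4])
    bed=l==b; print(n,"bed",rect(P[bed]),np.median(z[bed]))
    for c in m:
        q=m[c]&roi&(z>.015)
        nn,l,st,_=cv2.connectedComponentsWithStats(q.astype(np.uint8)); b=1+np.argmax(st[1:,4]);X=P[l==b]
        print(n,c,len(X),rect(X),X.mean(0),np.percentile(X[:,2],[5,50,95]))
p=cv2.imread("pics/top0.png")[95:220,145:305];cv2.imwrite("pics/crop0.png",cv2.resize(p,None,fx=4.5,fy=4.5,interpolation=cv2.INTER_CUBIC))
E
```

```text
top bed (array([580.78302002,  82.70605469]), 297.27685546875, 228.67356872558594, 99.4803819656372) 0.02022343324169179
top green 1137 (array([544.05352783,  77.15115356]), 122.64094543457031, 84.69750213623047, 102.52787590026855) [0.54507986 0.07911363 0.03180576] [0.02793054 0.03220343 0.03521505]
top yellow 99 (array([600.21313477, -18.78795815]), 43.38363265991211, 15.467695236206055, 9.999364852905273) [ 0.59882929 -0.01897086  0.03184053] [0.02920383 0.03230748 0.0349002 ]
top red 34 (array([639.69262695, 151.61727905]), 34.09626770019531, 13.19090747833252, 9.002565383911133) [0.63196655 0.15062599 0.0675326 ] [0.01940214 0.07422024 0.07615801]
side bed (array([582.71820068,  82.23833466]), 303.68768310546875, 228.78273010253906, 99.43581199645996) 0.019451832904031574
side green 724 (array([556.65643311,  69.40215302]), 139.9349822998047, 60.96276092529297, 103.22185611724854) [0.55434876 0.0796858  0.03087886] [0.020168  0.0315249 0.0335195]
side yellow 77 (array([600.91906738, -28.64188957]), 37.77299880981445, 36.540008544921875, 14.043850898742676) [ 0.59908899 -0.02191291  0.0287322 ] [0.01893745 0.03042808 0.03277409]
side red 76 (array([641.23309326, 122.49137115]), 76.87882232666016, 13.95589542388916, 110.61416435241699) [0.62979503 0.15194778 0.06351943] [0.05013974 0.06600732 0.07441312]
```

View pics/crop0.png

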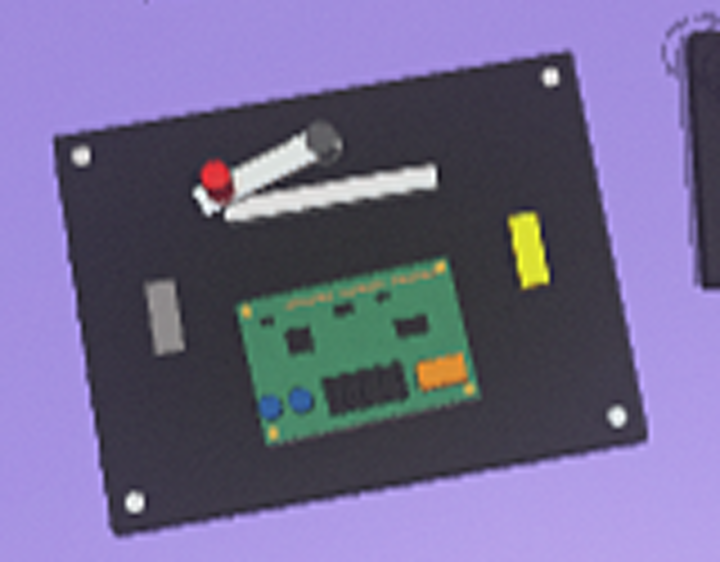

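Target confirmed: the small green board, at crop (360,350). The bed measures 297x229 mm. The stop and the knob radius (61 mm) agree with the fixture pose: centre (0.581,0.0825), yaw 9.5°. In the fixture frame the board is at about (-37,0) mm and home is (5,-35), so I push along x first, then along y.

```bash
cat >> h.py <<'E'
from scipy.spatial.transform import Rotation as Ro
C=np.array([.5815,.0825]);A=np.radians(9.5);RF=np.array([[np.cos(A),-np.sin(A)],[np.sin(A),np.cos(A)]])
def w(f): return C+RF@(np.array(f)/1000)
def f(p): return RF.T@(np.array(p)[...,:2]-C)*1000
def state():
    o=get_obs();r,p,y=o["orientation"];R=Ro.from_euler("xyz",[r,p,y],degrees=True).as_matrix();return o,R
def goto(fx,fy,z,jawdeg):
    "fixture mm, z m, jaw axis direction in fixture deg -> spin then shift (cm)"
    o,R=state();cur=np.arctan2(R[1,2],R[0,2]);des=np.radians(jawdeg)+A
    yaw=(des-cur+np.pi/2)%np.pi-np.pi/2; spin=-yaw
    R2=Ro.from_euler("z",yaw).as_matrix()@R
    D=np.r_[w((fx,fy)),z]-o["tool_pos"]
    print("at f",f(o["tool_pos"]).round(1),"z",o["tool_pos"][2].round(4),"jaw f deg",np.degrees(cur-A).round(1),"spin",spin.round(3),"shift cm after spin",(R2.T@D*100).round(2), "unspun",(R.T@D*100).round(2))
    print("tool axes in fixture: y",(RF.T@R2[:2,1]).round(2),"z",(RF.T@R2[:2,2]).round(2),"F",o["force"].round(1),"t",o["clock"])
E
python3 - <<'E'
from h import *
goto(-102,0,.12,90)
print(f([[.544,.077]]),f([[.632,.1506]]))
E
```

```text
at f [-201.5  568. ] z 0.2257 jaw f deg -124.9 spin -0.609 shift cm after spin [10.66  9.94 56.79] unspun [10.64 40.64 40.9 ]
tool axes in fixture: y [1. 0.] z [-0. -1.] F [-0.9  0.6  0.9] t 0.1Traceback (most recent call last):
  File "<stdin>", line 3, in <module>
  File "h.py", line 21, in f
    def f(p): return RF.T@(np.array(p)[...,:2]-C)*1000
                     ~~~~^^~~~~~~~~~~~~~~~~~~~~~~
ValueError: matmul: Input operand 1 has a mismatch in its core dimension 0, with gufunc signature (n?,k),(k,m?)->(n?,m?) (size 1 is different from 2)
```

>>> move_arm --commands '[[[0,0,0,-0.122],[0,0,0,-0.122],[0,0,0,-0.122],[0,0,0,-0.122],[0,0,0,-0.121],[0,0.7,4,0],[0,0.7,4,0],[0,0.7,4,0]]]' --jaw 6

```text
clock: 0.9
tool_pos: [0.3298, 0.4935, 0.2258]
orientation: [-29.8, 89.9, -110.3]
force: [0.4, -0.0, 0.3]
opening: 0.0601
```

>>> move_arm --commands '[[[0,0.7,4,0],[0,0.7,4,0],[0,0.7,4,0],[0,0.7,4,0],[0,0.7,4,0],[0,0.7,4,0],[0,0.7,4,0],[0,0.7,4,0]]]'

```text
clock: 1.7
tool_pos: [0.438, 0.187, 0.2265]
orientation: [-97.3, 90.0, -177.7]
force: [1.0, 0.1, -0.2]
opening: 0.0598
```

>>> move_arm --commands '[[[0,0.7,4,0],[0,0.7,4,0],[0,0.5,3,0],[0,0.2,1.5,0],[0,0,0,0],[0,0,0,0]]]'

```text
clock: 2.3
tool_pos: [0.4792, 0.0686, 0.2263]
orientation: [-94.0, 90.0, -174.6]
force: [1.5, 0.3, 0.3]
opening: 0.0601
```

```bash
python3 - <<'E'
from h import *
goto(-102,0,.024,90)
E
```

```text
at f [-103.2    3.2] z 0.2263 jaw f deg -90.0 spin -0.001 shift cm after spin [20.23  0.13  0.32] unspun [20.23  0.13  0.32]
tool axes in fixture: y [1. 0.] z [-0. -1.] F [1.5 0.3 0.3] t 2.3
```

>>> move_arm --commands '[[[4,0,0.3,0],[4,0,0,0],[4,0,0,0],[4,0,0,0],[2.5,0,0,0],[1,0,0,0],[0.6,0,0,0],[0,0,0,0]]]'

```text
clock: 3.1
tool_pos: [0.4801, 0.0665, 0.0258]
orientation: [64.6, 90.0, -15.8]
force: [-0.1, 0.0, 0.6]
opening: 0.0599
```

```bash
python3 - <<'E'
from h import *
goto(-45,0,.024,90)
p,d=snapshot("top");P=cloud("top",d)
cv2.imwrite("pics/crop1.png",cv2.resize(p[95:235,145:305,::-1],None,fx=4,fy=4,interpolation=cv2.INTER_CUBIC))
E
```

```text
at f [-102.7    0.9] z 0.0258 jaw f deg -89.9 spin 0.001 shift cm after spin [0.18 5.77 0.09] unspun [0.18 5.77 0.1 ]
tool axes in fixture: y [1. 0.] z [-0. -1.] F [-0.1  0.   0.6] t 3.1
```

View pics/crop1.png

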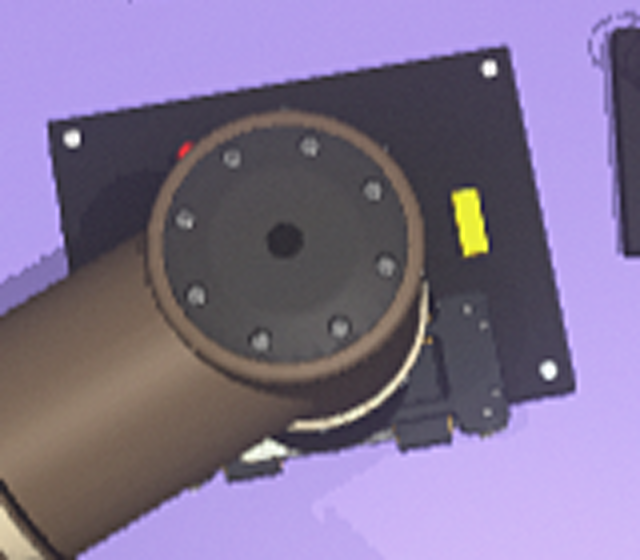

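The top view is occluded by the wrist, so I push by numbers and force: about 5 cm to reach near the rail.

>>> move_arm --commands '[[[0.1,1,0,0],[0,0.8,0,0],[0,0.8,0,0],[0,0.8,0,0],[0,0.8,0,0],[0,0.5,0,0],[0,0.4,0,0],[0,0,0,0]]]'

```text
clock: 3.95
tool_pos: [0.5308, 0.0745, 0.0244]
orientation: [93.4, 90.0, 12.9]
force: [0.1, 0.4, 0.7]
opening: 0.0599
```

```bash
python3 - <<'E'
from h import *
goto(-45,0,.024,90)
p,d=snapshot("side")
cv2.imwrite("pics/s1.png",cv2.resize(p[165:285,150:290,::-1],None,fx=4.5,fy=4.5,interpolation=cv2.INTER_CUBIC))
E
```

```text
at f [-51.3   0.5] z 0.0244 jaw f deg -90.0 spin 0.0 shift cm after spin [0.04 0.63 0.05] unspun [0.04 0.63 0.05]
tool axes in fixture: y [ 1. -0.] z [-0. -1.] F [0.1 0.4 0.7] t 3.95
```

View pics/s1.png

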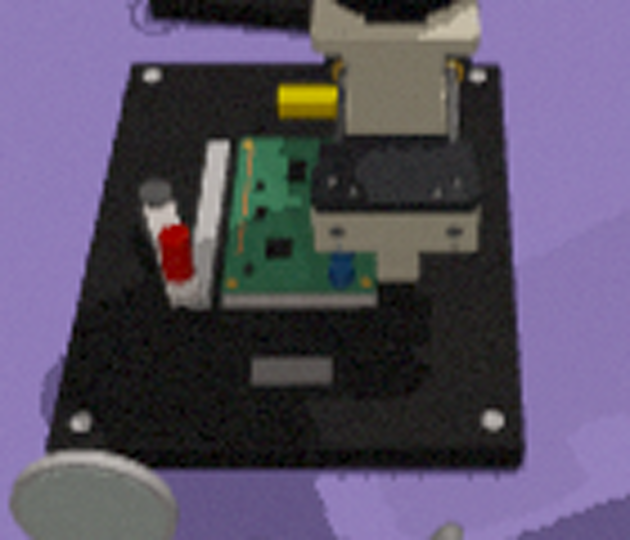

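The side view shows the board parallel to the rail, with a gap of about 6–8 mm; the fingers are on its front edge. I go on gently.

>>> move_arm --commands '[[[0,0.2,0,0],[0,0.2,0,0],[0,0.1,0,0],[0,0.05,0,0],[0,0,0,0]]]'

```text
clock: 4.5
tool_pos: [0.5355, 0.0753, 0.0245]
orientation: [-99.5, 90.0, 180.0]
force: [-0.0, -0.8, -0.8]
opening: 0.0603
```

>>> move_arm --commands '[[[0,0.1,0,0],[0,0.05,0,0],[0,0,0,0]]]'

```text
clock: 4.8
tool_pos: [0.5372, 0.0756, 0.0246]
orientation: [91.0, 90.0, 10.5]
force: [-0.2, -0.2, -0.5]
opening: 0.0598
```

>>> move_arm --commands '[[[0,0.1,0,0],[0,0,0,0]]]'

```text
clock: 5.0
tool_pos: [0.5374, 0.0755, 0.0244]
orientation: [-82.8, 89.9, -163.3]
force: [-4.4, 0.3, 1.5]
opening: 0.06
```

>>> move_arm --commands '[[[0,0.1,0,0],[0,0,0,0]]]'

```text
clock: 5.2
tool_pos: [0.5375, 0.0754, 0.0243]
orientation: [-82.7, 89.8, -163.2]
force: [-6.5, 0.8, 4.7]
opening: 0.06
```

>>> move_arm --commands '[[[0,0.1,0,0],[0,0,0,0]]]'

```text
clock: 5.4
tool_pos: [0.5376, 0.0753, 0.0241]
orientation: [-82.7, 89.8, -163.2]
force: [-9.4, 1.8, 5.5]
opening: 0.0599
```

Rail contact (9 N). I back off, rise, and turn for the end push.

>>> move_arm --commands '[[[0,-0.7,0,0],[0,-1.3,0,0],[-4,0,0,0],[-4,0,0,0],[-2,0,0,0],[0,0,-4,0],[0,0,-4,0],[0,0,0,0]]]'

```text
clock: 6.2
tool_pos: [0.507, 0.1549, 0.1254]
orientation: [115.9, 89.8, 35.6]
force: [0.4, -0.8, -0.3]
opening: 0.0602
```

```bash
python3 - <<'E'
from h import *
goto(-2,86,.024,0)
print(get_obs()["joint_pos"].round(0))
E
```

```text
at f [-61.5  83.7] z 0.1254 jaw f deg -89.8 spin -1.568 shift cm after spin [10.13  0.2   5.97] unspun [10.15  5.92 -0.19]
tool axes in fixture: y [0. 1.] z [ 1. -0.] F [ 0.4 -0.8 -0.3] t 6.2
[ 38.  12. -26.   0. -52.  61.]
```

>>> move_arm --commands '[[[0,0,0,0.14],[0,0,0,0.14],[0,0,0,0.14],[0,0,0,0.14],[0,0,0,0.14],[0,0,0,0.14],[0,0,0,0.14],[0,0,0,0.14]]]' --jaw 2

```text
clock: 7.0
tool_pos: [0.5068, 0.1512, 0.1246]
orientation: [171.2, 90.0, 26.2]
force: [0.5, -0.6, -0.8]
opening: 0.0198
```

>>> move_arm --commands '[[[0,0,0,0.14],[0,0,0,0.14],[0,0,0,0.14],[0,0,0,0.028],[0,0,-3,0],[0,0,-3,0],[0,0,0,0],[0,0,0,0]]]'

```text
clock: 7.8
tool_pos: [0.5661, 0.1613, 0.124]
orientation: [15.3, 90.0, -154.9]
force: [-0.7, 0.5, -0.3]
opening: 0.02
```

```bash
python3 - <<'E'
from h import *
goto(-2,86,.024,0)
p,d=snapshot("side")
cv2.imwrite("pics/s2.png",cv2.resize(p[165:305,130:300,::-1],None,fx=4,fy=4,interpolation=cv2.INTER_CUBIC))
E
```

```text
at f [-2.2 80.3] z 0.124 jaw f deg -179.7 spin 0.005 shift cm after spin [10.   -0.58 -0.03] unspun [10.   -0.58 -0.03]
tool axes in fixture: y [ 0. -1.] z [-1.  0.] F [-0.7  0.5 -0.3] t 7.8
```

View pics/s2.png

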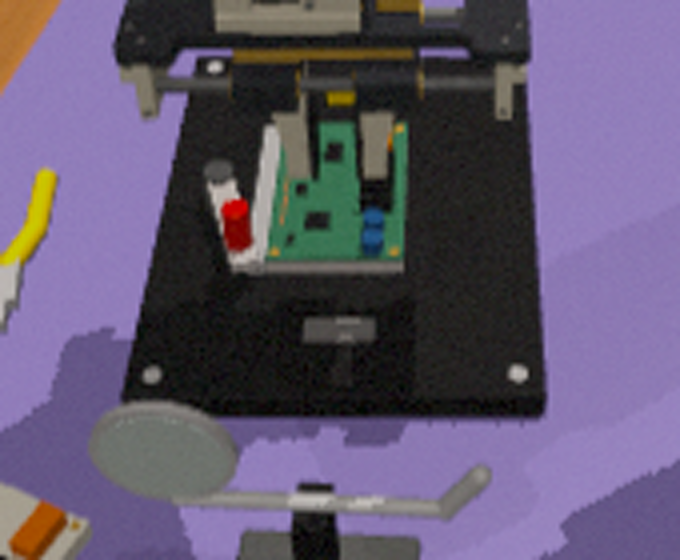

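The board looks flush to the rail, with its near end at about y_f=60. I descend behind that end.

>>> move_arm --commands '[[[0,-0.6,0,0],[3,0,0,0],[3,0,0,0],[2,0,0,0],[1.2,0,0,0],[0.8,0,0,0],[0,0,0,0]]]'

```text
clock: 8.55
tool_pos: [0.5648, 0.1676, 0.0242]
orientation: [25.5, 90.0, -144.8]
force: [-0.7, -0.7, -0.1]
opening: 0.0202
```

>>> move_arm --commands '[[[0,0.8,0,0],[0,0.6,0,0],[0,0.6,0,0],[0,0.6,0,0],[0,0.6,0,0],[0,0.6,0,0],[0,0.4,0,0],[0,0,0,0]]]'

```text
clock: 9.35
tool_pos: [0.5722, 0.1254, 0.0245]
orientation: [38.4, 90.0, -132.0]
force: [-0.6, 0.5, 0.1]
opening: 0.0203
```

```bash
python3 - <<'E'
from h import *
goto(-2,34.5,.024,0)
E
```

```text
at f [-2.1 43.8] z 0.0245 jaw f deg -179.9 spin 0.003 shift cm after spin [ 0.05  0.93 -0.01] unspun [ 0.05  0.93 -0.01]
tool axes in fixture: y [ 0. -1.] z [-1. -0.] F [-0.6  0.5  0.1] t 9.35
```

>>> move_arm --commands '[[[0,0.3,0,0],[0,0.25,0,0],[0,0.15,0,0],[0,0,0,0]]]'

```text
clock: 9.75
tool_pos: [0.5733, 0.119, 0.0244]
orientation: [35.5, 90.0, -134.8]
force: [-0.4, 0.2, -0.5]
opening: 0.0196
```

>>> move_arm --commands '[[[0,0.1,0,0],[0,0,0,0]]]'

```text
clock: 9.95
tool_pos: [0.5735, 0.1182, 0.0245]
orientation: [24.1, 90.0, -146.2]
force: [0.5, 0.5, 0.0]
opening: 0.0199
```

>>> move_arm --commands '[[[0,0.1,0,0],[0,0,0,0]]]'

```text
clock: 10.15
tool_pos: [0.5737, 0.1173, 0.0245]
orientation: [12.4, 90.0, -157.9]
force: [-0.1, 0.6, -0.0]
opening: 0.0198
```

>>> move_arm --commands '[[[0,0.1,0,0],[0,0,0,0]]]'

```text
clock: 10.35
tool_pos: [0.5739, 0.1169, 0.0245]
orientation: [-109.2, 90.0, 80.5]
force: [-1.0, 3.4, -1.7]
opening: 0.0196
```

>>> move_arm --commands '[[[0,0.1,0,0],[0,0,0,0]]]'

```text
clock: 10.55
tool_pos: [0.574, 0.1167, 0.0246]
orientation: [-112.1, 89.9, 77.6]
force: [-3.4, 9.2, -0.6]
opening: 0.0196
```

>>> move_arm --commands '[[[0,0.1,0,0],[0,0,0,0]]]'

```text
clock: 10.75
tool_pos: [0.574, 0.1166, 0.0245]
orientation: [-110.2, 89.8, 79.4]
force: [-4.9, 13.1, -0.4]
opening: 0.0202
```

```bash
python3 - <<'E'
from h import *
goto(-2,34.5,.024,0)
E
```

```text
at f [-1.7 34.9] z 0.0245 jaw f deg -179.8 spin 0.003 shift cm after spin [0.05 0.04 0.03] unspun [0.05 0.04 0.03]
tool axes in fixture: y [ 0. -1.] z [-1. -0.] F [-4.9 13.1 -0.4] t 10.75
```

Stop contact is at 13 N, where expected. I back off and tap the front edge once more towards the rail, using the finger's back without turning.

>>> move_arm --commands '[[[0,-0.7,0,0],[0,-1.5,0,0],[-4,0,0,0],[-4,0,0,0],[-2,0,0,0],[0,2,2.5,0],[0,3,2.5,0],[0,4,2.8,0]]]'

```text
clock: 11.55
tool_pos: [0.5084, 0.0344, 0.1248]
orientation: [154.8, 90.0, -15.4]
force: [1.5, -0.8, 0.1]
opening: 0.0204
```

```bash
python3 - <<'E'
from h import *
goto(-82,-33,.024,0)
print(get_obs()["joint_pos"].round(0))
E
```

```text
at f [-80.  -35.4] z 0.1248 jaw f deg -179.7 spin 0.005 shift cm after spin [10.08 -0.24  0.2 ] unspun [10.08 -0.25  0.2 ]
tool axes in fixture: y [-0. -1.] z [-1.  0.] F [ 1.5 -0.8  0.1] t 11.55
[ 26.  10. -28.   0. -52. -16.]
```

>>> move_arm --commands '[[[3,0,0.2,0],[3,0,0,0],[2,0,0,0],[1.2,0,0,0],[0.8,0,0,0],[0,0,0,0]]]'

```text
clock: 12.15
tool_pos: [0.5066, 0.034, 0.024]
orientation: [20.3, 89.9, -150.0]
force: [0.2, 0.1, 0.2]
opening: 0.0197
```

>>> move_arm --commands '[[[0,0,-0.5,0],[0,0,-0.4,0],[0,0,-0.2,0],[0,0,0,0]]]'

```text
clock: 12.55
tool_pos: [0.5184, 0.0359, 0.025]
orientation: [-168.0, 89.9, 21.7]
force: [0.1, 0.7, 0.7]
opening: 0.02
```

>>> move_arm --commands '[[[0,0,-0.2,0],[0,0,-0.1,0],[0,0,0,0]]]'

```text
clock: 12.85
tool_pos: [0.5208, 0.0362, 0.0246]
orientation: [176.6, 90.0, 6.3]
force: [-0.1, -0.4, 0.0]
opening: 0.02
```

>>> move_arm --commands '[[[0,0,-0.1,0],[0,0,0,0]]]'

```text
clock: 13.05
tool_pos: [0.5217, 0.0364, 0.0246]
orientation: [142.7, 90.0, -27.6]
force: [-0.5, 0.8, -0.7]
opening: 0.0203
```

```bash
python3 - <<'E'
from h import *
goto(-66,-35,.024,0)
E
```

```text
at f [-66.6 -35.6] z 0.0246 jaw f deg -179.8 spin 0.003 shift cm after spin [ 0.06 -0.06 -0.06] unspun [ 0.06 -0.06 -0.06]
tool axes in fixture: y [-0. -1.] z [-1.  0.] F [-0.5  0.8 -0.7] t 13.05
```

>>> move_arm --commands '[[[0,0,-0.1,0],[0,0,-0.1,0],[0,0,0,0]]]'

```text
clock: 13.35
tool_pos: [0.5238, 0.0368, 0.0246]
orientation: [-179.1, 90.0, 10.6]
force: [-0.0, 0.8, -0.6]
opening: 0.0204
```

>>> move_arm --commands '[[[0,0,-0.1,0],[0,0,-0.1,0],[0,0,0,0]]]'

```text
clock: 13.65
tool_pos: [0.5257, 0.0371, 0.0246]
orientation: [176.8, 90.0, 6.5]
force: [0.8, 0.3, 0.5]
opening: 0.0205
```

>>> move_arm --commands '[[[0,0,-0.1,0],[0,0,-0.1,0],[0,0,0,0]]]'

```text
clock: 13.95
tool_pos: [0.5277, 0.0375, 0.0246]
orientation: [168.7, 90.0, -1.6]
force: [-1.0, -0.4, 0.2]
opening: 0.0201
```

>>> move_arm --commands '[[[0,0,-0.1,0],[0,0,-0.1,0],[0,0,0,0]]]'

```text
clock: 14.25
tool_pos: [0.5289, 0.0375, 0.0244]
orientation: [6.4, 89.9, -163.9]
force: [-2.6, -0.3, 2.2]
opening: 0.0199
```

>>> move_arm --commands '[[[0,0,-0.1,0],[0,0,0,0]]]'

```text
clock: 14.45
tool_pos: [0.529, 0.0374, 0.0242]
orientation: [6.3, 89.8, -164.1]
force: [-5.2, 0.2, 3.9]
opening: 0.0199
```

>>> move_arm --commands '[[[0,0,-0.1,0],[0,0,0,0]]]'

```text
clock: 14.65
tool_pos: [0.5291, 0.0374, 0.0241]
orientation: [5.9, 89.7, -164.5]
force: [-9.1, 0.9, 6.0]
opening: 0.0196
```

>>> move_arm --commands '[[[0,0,0.8,0],[0,0,1.4,0],[-4,0,0,0],[-4,0,0,0],[-4,0,0,0],[-1,-4,0,0],[0,-4,0,0],[0,-4,0,0]]]'

```text
clock: 15.45
tool_pos: [0.4899, 0.1541, 0.1558]
orientation: [-153.8, 89.8, 35.8]
force: [0.6, 0.2, 0.7]
opening: 0.0199
```

>>> move_arm --commands '[[[0,-4,0,0],[0,-4,0,0],[0,0,0,0]]]'

```text
clock: 15.75
tool_pos: [0.4762, 0.2357, 0.1549]
orientation: [-149.6, 89.8, 40.3]
force: [0.7, -0.0, 0.4]
opening: 0.0198
```

```bash
python3 - <<'E'
from h import *
goto(62,60,.052,16)
p,d=snapshot("top");P=cloud("top",d);m,z=masks(p,P);roi=(P[...,0]>.4)&(P[...,0]<.72)&(abs(P[...,1]-.1)<.2)
for c in m:
    q=m[c]&roi&(z>.015)&(z<.09)
    X=P[q]
    if len(X): c2,a,b,an=rect(X);print(c,len(X),f(c2/1000).round(1),a,b,an-9.5)
k=m["red"]&roi&(z>.07)&(z<.08);print("knob",k.sum(),f(P[k].mean(0)))
cv2.imwrite("pics/t2.png",cv2.resize(p[95:225,145:305,::-1],None,fx=5,fy=4.6,interpolation=cv2.INTER_CUBIC)[:600])
E
```

```text
at f [-78.5 168.5] z 0.1549 jaw f deg -179.6 spin -0.272 shift cm after spin [ 10.29  14.31 -10.49] unspun [ 10.31  10.96 -13.95]
tool axes in fixture: y [ 0.28 -0.96] z [-0.96 -0.28] F [ 0.7 -0.   0.4] t 15.75
green 1073 [  7.1 -35.1] 122.80406188964844 84.97396850585938 90.59911632537842
yellow 98 [   1.7 -103. ] 43.306575775146484 15.048638343811035 0.057900428771972656
red 39 [66.4 58.6] 33.982662200927734 12.982831954956055 -0.2124919891357422
knob 33 [57.4686422  58.76566703]
```

View pics/t2.png

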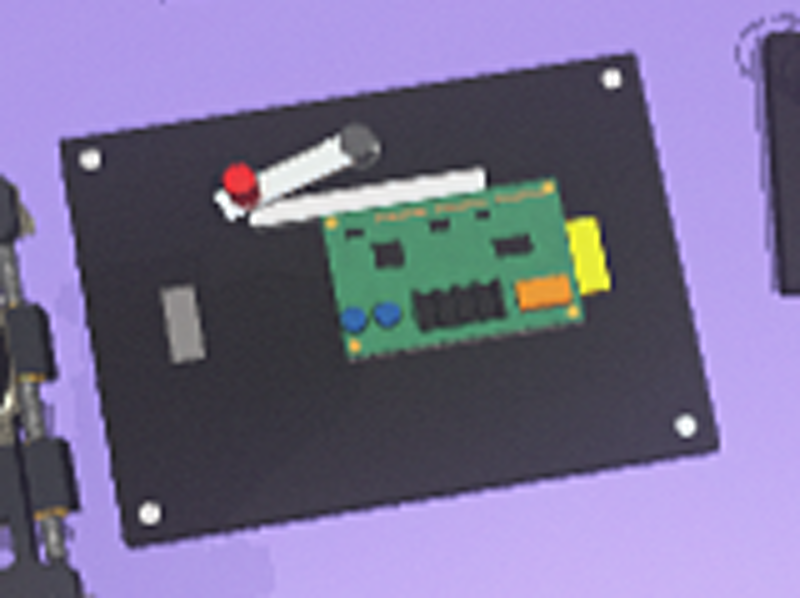

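The board is flush on both edges: relative to the stop it measures (5.4, 67.9) mm against a home of (5, 68), yaw 0.6° by coarse rect. The knob is at fixture (57.5,58.8), radius 62.3 mm, angle 1.235 rad. I go over the knob with the jaw tangential.

```bash
python3 - <<'E'
from h import *
goto(57.5,58.8,.052,19.2)
E
```

```text
at f [-79.1 166.7] z 0.1546 jaw f deg -179.6 spin -0.329 shift cm after spin [10.27 14.69 -9.34] unspun [ 10.27  10.88 -13.58]
tool axes in fixture: y [ 0.33 -0.94] z [-0.94 -0.33] F [-0.  -0.7 -0.2] t 15.8
```

>>> move_arm --commands '[[[0,2.7,-3.4,0],[0,2.7,-3.4,0],[0,2.7,-3.4,0],[0,2.7,-3.4,0],[0,0,0,-0.11],[0,0,0,-0.11],[0,0,0,-0.11],[0,0,0,0]]]' --jaw 3.6

```text
clock: 16.6
tool_pos: [0.6285, 0.1469, 0.1544]
orientation: [158.0, 90.0, 6.6]
force: [-0.1, -0.6, -0.6]
opening: 0.036
```

```bash
python3 - <<'E'
from h import *
goto(57.5,58.8,.052,19.2)
E
```

```text
at f [57.  55.7] z 0.1544 jaw f deg -160.9 spin -0.002 shift cm after spin [10.24 -0.28 -0.14] unspun [10.24 -0.28 -0.14]
tool axes in fixture: y [ 0.33 -0.94] z [-0.94 -0.33] F [-0.1 -0.6 -0.6] t 16.6
```

>>> move_arm --commands '[[[0,-0.3,-0.1,0],[3,0,0,0],[3,0,0,0],[2,0,0,0],[1.4,0,0,0],[0.8,0,0,0],[0,0,0,0]]]'

```text
clock: 17.3
tool_pos: [0.6275, 0.1509, 0.0518]
orientation: [1.6, 89.9, -149.9]
force: [-0.5, 0.5, -0.1]
opening: 0.0363
```

>>> move_arm --commands '[[[0,0,0,0],[0,0,0,0]]]' --jaw 2.2

```text
clock: 17.5
tool_pos: [0.6286, 0.1514, 0.0538]
orientation: [176.3, 89.9, 24.8]
force: [-0.7, -0.2, 0.1]
opening: 0.0255
```

```bash
python3 - <<'E'
from h import *
goto(57.5,58.8,.052,19.2)
p,d=snapshot("side")
cv2.imwrite("pics/s3.png",cv2.resize(p[165:305,130:300,::-1],None,fx=4,fy=4,interpolation=cv2.INTER_CUBIC))
E
```

```text
at f [57.8 60.2] z 0.0538 jaw f deg -160.9 spin -0.002 shift cm after spin [0.18 0.12 0.08] unspun [0.18 0.12 0.08]
tool axes in fixture: y [ 0.33 -0.94] z [-0.94 -0.33] F [-0.7 -0.2  0.1] t 17.5
```

View pics/s3.png

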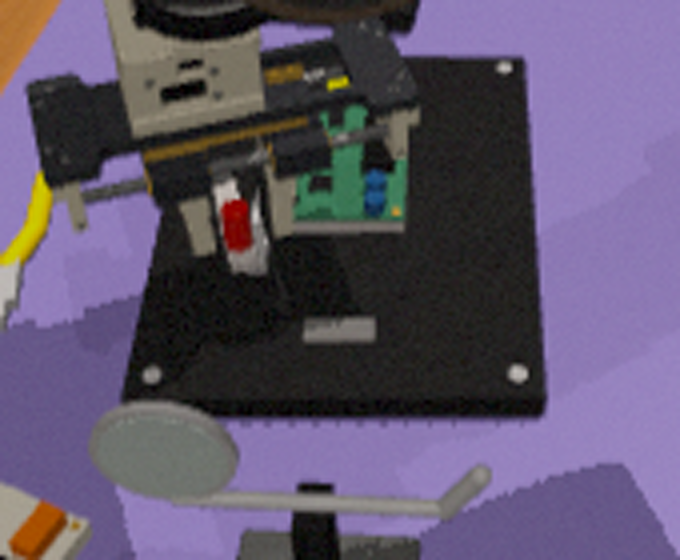

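The knob (235,225) sits between the fingers. I swing it along the arc: 0.1 rad and 0.62 cm per row.

>>> move_arm --commands '[[[0.1,0.03,0.62,-0.1],[0,0.03,0.62,-0.1],[0,0.03,0.62,-0.1],[0,0.03,0.62,-0.1],[0,0.03,0.62,-0.1],[0,0.03,0.62,-0.1],[0,0.03,0.62,-0.1],[0,0,0,0]]]'

```text
clock: 18.35
tool_pos: [0.5999, 0.119, 0.0525]
orientation: [139.1, 89.9, 27.9]
force: [-0.3, -0.5, -0.3]
opening: 0.0218
```

```bash
python3 - <<'E'
from h import *
goto(16,0,.052,90)
E
```

```text
at f [24.1 33. ] z 0.0525 jaw f deg -120.7 spin -0.537 shift cm after spin [ 0.05 -0.81  3.3 ] unspun [0.05 0.99 3.25]
tool axes in fixture: y [ 1. -0.] z [-0. -1.] F [-0.3 -0.5 -0.3] t 18.35
```

>>> move_arm --commands '[[[0,0.03,0.62,-0.1],[0,0.03,0.62,-0.1],[0,0.03,0.62,-0.1],[0,0.03,0.62,-0.1],[0,0.03,0.62,-0.1],[0,0,0,0]]]'

```text
clock: 18.95
tool_pos: [0.5962, 0.0885, 0.0521]
orientation: [103.3, 90.0, 20.6]
force: [0.5, 0.5, 0.0]
opening: 0.022
```

>>> move_arm --commands '[[[0,0.01,0.25,-0.04],[0,0,0.1,0],[0,0,0,0]]]'

```text
clock: 19.25
tool_pos: [0.5967, 0.0854, 0.0518]
orientation: [96.3, 90.0, 15.7]
force: [-0.0, -0.6, -0.1]
opening: 0.0221
```

>>> move_arm --commands '[[[0,0,0.1,0],[0,0,0,0]]]'

```text
clock: 19.45
tool_pos: [0.5967, 0.0843, 0.0516]
orientation: [95.2, 90.0, 14.8]
force: [0.9, 0.9, 0.3]
opening: 0.0219
```

>>> move_arm --commands '[[[0,0,0.1,0],[0,0,0,0]]]'

```text
clock: 19.65
tool_pos: [0.5968, 0.0832, 0.0516]
orientation: [-53.5, 90.0, -133.9]
force: [0.3, -0.1, 0.5]
opening: 0.0219
```

```bash
python3 - <<'E'
from h import *
goto(16,0,.052,90)
E
```

```text
at f [15.2 -1.8] z 0.0516 jaw f deg -89.9 spin 0.002 shift cm after spin [-0.04  0.08 -0.18] unspun [-0.04  0.08 -0.18]
tool axes in fixture: y [ 1. -0.] z [ 0. -1.] F [ 0.3 -0.1  0.5] t 19.65
```

>>> move_arm --commands '[[[0,0,0.1,0],[0,0,0,0]]]'

```text
clock: 19.85
tool_pos: [0.5969, 0.0821, 0.0515]
orientation: [-87.2, 90.0, -167.6]
force: [-0.7, 0.4, 0.5]
opening: 0.0221
```

>>> move_arm --commands '[[[0,0,0.1,0],[0,0,0,0]]]'

```text
clock: 20.05
tool_pos: [0.597, 0.0811, 0.0515]
orientation: [-69.3, 90.0, -149.7]
force: [0.6, 0.2, -0.5]
opening: 0.0221
```

>>> move_arm --commands '[[[0,0,0.1,0],[0,0,0,0]]]'

```text
clock: 20.25
tool_pos: [0.5971, 0.0809, 0.0515]
orientation: [174.1, 89.9, 93.7]
force: [-3.0, 4.3, 1.2]
opening: 0.022
```

>>> move_arm --commands '[[[0,0,0.1,0],[0,0,0,0]]]'

```text
clock: 20.45
tool_pos: [0.5971, 0.0807, 0.0515]
orientation: [171.0, 89.9, 90.6]
force: [-3.9, 9.1, 0.7]
opening: 0.0222
```

>>> move_arm --commands '[[[0,0,0.08,0],[0,0,0,0]]]'

```text
clock: 20.65
tool_pos: [0.5972, 0.0806, 0.0515]
orientation: [168.9, 89.9, 88.5]
force: [-5.8, 11.6, 1.7]
opening: 0.022
```

```bash
python3 - <<'E'
from h import *
goto(16,0,.052,90)
E
```

```text
at f [15.2 -4.5] z 0.0515 jaw f deg -89.9 spin 0.003 shift cm after spin [-0.05  0.08 -0.45] unspun [-0.05  0.09 -0.45]
tool axes in fixture: y [ 1. -0.] z [-0. -1.] F [-5.8 11.6  1.7] t 20.65
```

Hard stop reached (13 N). I unload, open, rise and move clear.

>>> move_arm --commands '[[[0,0,-0.4,0],[0,0,0,0]]]'

```text
clock: 20.85
tool_pos: [0.5971, 0.0827, 0.0517]
orientation: [38.0, 90.0, -42.3]
force: [0.1, -0.1, -0.5]
opening: 0.022
```

>>> move_arm --commands '[[[0,0,0,0],[0,0,0,0],[0,0,0,0]]]' --jaw 4

```text
clock: 21.15
tool_pos: [0.597, 0.0821, 0.0516]
orientation: [-11.6, 90.0, -92.0]
force: [0.5, 0.3, 0.0]
opening: 0.0381
```

>>> move_arm --commands '[[[-2,0,0,0],[-4,0,0,0],[-4,0,0,0],[-4,0,0,0],[0,-4,0,0],[0,-4,0,0],[0,-4,0,0],[0,0,-3,0]]]'

```text
clock: 21.95
tool_pos: [0.4694, 0.0889, 0.1918]
orientation: [-114.3, 89.9, 165.2]
force: [2.1, 1.0, -0.1]
opening: 0.04
```

>>> move_arm --commands '[[[0,0,-4,0],[0,0,-4,0],[0,0,-4,0],[0,0,-4,0],[0,0,-4,0],[0,0,0,0],[0,0,0,0]]]'

```text
clock: 22.65
tool_pos: [0.4397, 0.2896, 0.1912]
orientation: [-47.7, 90.0, -127.9]
force: [-0.3, 0.2, 0.3]
opening: 0.0401
```

```bash
python3 - <<'E'
from h import *
p,d=snapshot("top");P=cloud("top",d);m,z=masks(p,P);roi=(P[...,0]>.4)&(P[...,0]<.72)&(abs(P[...,1]-.1)<.2)
for c in("green","yellow"):
    q=m[c]&roi&(z>.015)&(z<.05)
    X=P[q];c2,a,b,an=rect(X);print(c,len(X),f(c2/1000).round(1),a,b,an-9.5)
k=m["red"]&roi&(z>.07)&(z<.08);print("knob",k.sum(),f(P[k].mean(0)))
cv2.imwrite("pics/t3.png",cv2.resize(p[55:255,50:330,::-1],None,fx=2.8,fy=2.8,interpolation=cv2.INTER_CUBIC))
p0=cv2.imread("pics/top0.png")[...,::-1]
D=cv2.absdiff(p,p0).max(-1)
for n,(a,b,c,e) in dict(cut=(65,97,170,230),iron=(85,162,292,333),hand=(122,205,92,137)).items(): print(n,(D[a:b,c:e]>60).sum())
E
```

```text
green 994 [  7.6 -35.2] 122.48078155517578 85.95178985595703 90.25235366821289
yellow 97 [   2.  -103.4] 44.1380500793457 15.031279563903809 -0.08394336700439453
knob 32 [14.70753944  0.4748691 ]
cut 0
iron 0
hand 805
```

View pics/t3.png

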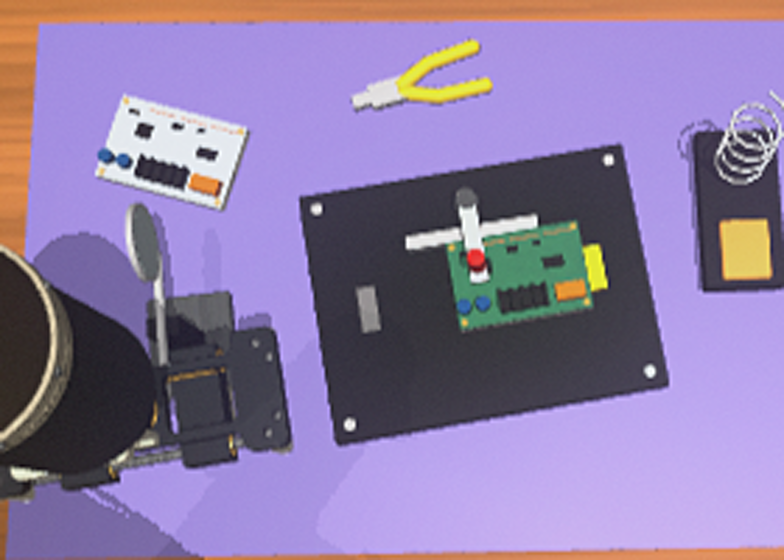

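The board is flush, the arm is closed over it (knob at 14.7, 0.5) and the cutters and iron stand are unchanged. The gripper covers the helping hand in this view, so I lift further and compare the side view with the start.

>>> move_arm --commands '[[[-3,0,0,0],[-3,-2,0,0],[-2,-2,0,0],[0,0,0,0],[0,0,0,0]]]'

```text
clock: 23.2
tool_pos: [0.4007, 0.2816, 0.2722]
orientation: [143.9, 89.9, 63.4]
force: [0.3, 0.2, -0.6]
opening: 0.0399
```

```bash
python3 - <<'E'
from h import *
p,d=snapshot("side");p0=cv2.imread("pics/side0.png")[...,::-1];d0=np.load("side0.npy")
a,b,c,e=262,336,150,262
A0,A1=d0[a:b,c:e],d[a:b,c:e];ok=(A0>0)&(A1>0)
print("depth changed",((abs(A0-A1)>.015)&ok).sum(),"of",ok.sum())
T=cv2.cvtColor(p0[a+4:b-4,c+4:e-4].copy(),cv2.COLOR_RGB2GRAY);S=cv2.cvtColor(p[a-6:b+6,c-6:e+6].copy(),cv2.COLOR_RGB2GRAY)
print(cv2.minMaxLoc(cv2.matchTemplate(S,T,cv2.TM_CCOEFF_NORMED))[1::2],"expect (10,10)")
o=get_obs();print(o["force"],o["clock"],o["tool_pos"])
E
```

```text
depth changed 0 of 8234
(0.9046599268913269, (10, 10)) expect (10,10)
[ 0.02084795 -0.5001431   0.07851519] 23.25 [0.4007365  0.28151557 0.2714072 ]
```

```bash
python3 -c "
from plant import close_job
print(close_job())"
```

```text
the job is handed in; nothing more can be done
None
```

The job is done and handed in at about 23 s of the 64 s allowed. I slid the board along the bed against the rail, then along the rail to the end stop, tapped it against the rail once more, and only then swung the hold-down arm by its knob to its hard stop.

- **Board:** the pushes met firm resistance at the rail (about 9 N) and at the end stop (about 13 N). The last picture puts the board's centre about (5.6, 68.2) mm from the stop's origin, against a home of (5, 68). It also shows the board square to the fixture to about 0.3°. These agree within the camera's 2 mm accuracy.
- **Hold-down arm:** the push met its stop at about 13 N. The last picture puts the knob at fixture (14.7, 0.5) mm, against an expected (16, 0) when closed.
- **Bystanders:** the cutters and iron stand look the same as in the first top picture. The gripper hid the helping hand from above at the end. The side view shows no depth change and no shift there, though shadows now fall on it.

No check failed. The one surprise was that the fingertips were about 7 mm thinner than I assumed from the given sizes, so the last tap touched the board later than expected.

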